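# Load a coupling into the leak tester and shut its door

## Robot

A 6-joint arm with a two-finger parallel gripper is mounted at the origin on a cart in front of the work surface, level with it; the furniture and walls round the work are solid. World frame = base frame: x ahead of the robot, y to its left, z up, the work surface at z = 0. Lengths are in mm, angles in rad, forces in N, time in s.
With the tool pointing down it reaches from about 350 to 975 mm from the base axis. Payload 7.1 kg.
Tool frame: the origin (TCP) lies midway between the tips of the shut fingers; the grasp point (between the pads) lies 19 mm behind it; z points along the fingers, y is the line along which they close (so a half turn about z gives the same grasp; the last joint's range is limited). The gripper opens to 88 mm and grips with 3 to 60 N. Pads are 20 mm wide; open, the fingers measure 115 mm over their backs; the gripper's body (75 mm by 178 mm) begins 61 mm behind the grasp point.
Start: joints at [-1.294, 0.423, 1.63, -0, 1.089, -0.019], TCP at [182.209, -597.833, 222.675] pointing down, gripper open.
Joint ranges: [-3, 3], [-0.9, 2.11], [0.09, 2.58], [-1.31, 4.45], [0.11, 2.69], [-2.54, 2.54]. Speed limits (rad/s): [2.39, 2.39, 3.01, 3.14, 3.14, 3.14].

## Interface

Orientations are given as a rotation vector (axis times angle).
In Python, from workcell import ctrl gives the robot as it stands. The module is installed in compiled form; this text tells all that it offers.
- The arm moves only by the tool apply_moves, never from a script. Its argument "targets" is a list of rows, each a list of 3 entries, a list of its own where there are three numbers: the opening, from -1 (shut) to 1 (fully open), then the shift along the tool's x, y, z normalised to -1 to 1, where 1 is 5 cm, then the turn, a rotation vector about the tool's x, y, z normalised to -1 to 1, where 1 is 90 degrees. In form: [[jaw, [x, y, z], [wx, wy, wz]], ...]. A call has 1 to 8 rows; each row shifts and turns the commanded pose from where the row before left it, along the tool's axes as they then stand; what a row does not reach is not made up. A row lasts 1/8 s, in which the tool goes at most 62.5 mm and 10.7 degrees, less where a joint would pass 70% of its speed; a pose out of reach is approached as far as the arm can. A call with a number of a shift or a turn outside -1 to 1 is refused whole. A call with a gripper value outside its range is refused whole. The fingers move at their own pace and stop on an object; the grip force is fixed at half the most. Time passes only in rows, so rows that do not move let the fingers close. It gives the time, the measured TCP pose, the force, the opening and the grip force at its end, in the units of the state.
- ctrl.get_obs(): the state, without advancing time (a new reading comes with each control period).
- ctrl.get_image(name): name is "scene" or "top" or "wrist"; returns a dict with "pixels" (420x560x3 uint8, blue, green, red), "camera_matrix" (3x3 intrinsics, pixels), "k1" (the pictures are not rectified: a ray, as slopes to the right and down, at radius r is drawn at 1 + k1 r^2 times it, then the intrinsics apply), "view" (4x4, takes a point from world to camera coordinates); the wrist camera has in their place "hand_eye" (4x4, takes a point from camera to tool coordinates, whose origin is the TCP and whose axes are the flange's). Camera axes: x right, y down, z forward; pixel columns grow to the right and rows downward; lengths in mm; the calibration is good to about 2 mm. A picture is of the moment at which its call begins: read the wrist's pose just before it. There is no depth.
- ctrl.close_job(): hands the job in; it is judged then, once.
Trained networks look in the newest picture that a camera, given by its name, has taken for a name from the list of things; names that differ only in an ending like _2 or _b are one class to them, and where a whole thing is asked for, a point or a joint stands for the part that bears it (a point fixed in the world has none). Each returns a list of dicts, best first, with "score" (0 to 1); they miss things now and then, are a little off and sometimes report something else, mostly with a low value. They report only what shows in the picture. A call takes as long as a camera call. They do not tell look-alikes from the thing itself.
- ctrl.masks_of(label, camera): "region" (420x560 bool, what is visible of it) and "bbox" ([left, top, right, bottom] in pixels, round what is visible of it).
- ctrl.pinpoint(label, camera): "xy" ([column, row] in pixels: a listed point, or the origin of a listed thing).
The state is a dict: "t": time; "qpos": joint angles; "qvel": joint speeds; "joint_torque": joint torques, N m; "ee_pos": TCP position; "orientation": TCP orientation; "ft_force": force on the tool from outside, world axes, zero at the start; "moment": the same for the moment, N m; "width": finger opening in mm; "grasp_force": force on a finger pad.
Only numpy, scipy, OpenCV 4.12 (cv2) and the standard library are available. Lean on these libraries where they do the work, as an engineer would, in place of code of your own. Each camera call takes 0.05 s, during which the arm holds its last target. There are 200 camera calls.

## Task

Load the small capped coupling into the leak tester: pull the tester's drop-down door fully open, slide the coupling endways into the close-fitting chamber and push it, without forcing it, fully home against the back wall, and only then swing the door up until it is fully shut. Leave the big coupling and the loose yellow cap where they are.

Things in the scene. Friction and masses are not known exactly. Their poses are not given: they have to be found in the camera images.
- leak_tester: Grey and aluminium box, fixed, 96 x 83 mm on plan, 118 mm tall, a flat dial on its roof. Origin: centre of its underside. x points from the door side inwards to the back, z up. Chamber: straight bore along x, 58.5 mm wide and high, level floor 45 mm above the bench, from the mouth at x = -45 mm to the back wall at x = +32.5 mm. Sides and roof flare 3 mm over the first 10 mm.
- mouth (a point): Centre of the chamber's mouth, in the plane of its front edge, 74 mm above the bench.
- home (a point): Where the coupling's centre lies when it is fully home: its axis along the tester's x, its end against the back wall, 73 mm above the bench.
- door (a joint): Blue door hinged at the lower edge of the mouth: 0 = shut (upright), 1.57 = fully open (level, towards the robot, upper face 1.5 mm below the chamber floor, a loading table). Stiff; stays where it is left. Plate 79 mm wide, 77 mm long, 8 mm thick; an orange tab, 30 mm wide, 8 mm thick, continues it at the middle to 127 mm from the hinge and stands 54 mm above the roof when shut.
- door_hinge (a point): Middle of the door's hinge line, 39.5 mm above the bench, 49 mm in front of the tester's origin; the hinge line runs along the tester's y axis.
- door_tab (a point): Point to pinch on the orange tab, across its 30 mm width (along the hinge line): 110 mm from the hinge, moves with the door. Held so, the door can turn between the pads while the hand stays upright.
- small_coupling: Small dark coupling with a yellow cap at each end, lying on its side on the bench: a cylinder 56 mm in diameter and 77 mm long, 0.2 to 0.4 kg. Its axis is its own y axis; its origin lies on its underside, 7.5 mm along y from the middle. Either end may go in first.
- coupling_center (a point): Centre of the small coupling, on its axis, halfway along; 28 mm above what it lies on.
- big_coupling: Bystander: a bigger coupling, 66 mm in diameter and 93 mm long, with a grey flange in the middle, loose, lying behind the small one. Origin on its underside.
- loose_cap: Bystander: a loose yellow end cap, 91 mm in diameter, 16 mm high. Origin at the centre of its underside.
Things that resemble listed ones, but are neither listed nor needed, are in the scene too. Leave any green or pink look-alike of the small_coupling alone.

How it is judged:
By the outcome, as a careful person would: the job done as asked, in the order asked, and still so for the second after the job is handed in, with the robot touching nothing.
It also fails if it takes over 69 s, if anything falls off the work surface, if the arm or the gripper's body presses on something with over 40 N, if the wrist force passes 120 N, or if a joint passes its speed limit or range.

## Working session

There is one attempt and no reset: what is moved stays moved. The work goes in short steps, Python scripts to look and compute and a tool call to move; the robot and the scene stay as the last step left them, time stands still between calls to the robot, and variables do not carry over. Pictures are saved under pics/ and viewed, at most 10 in all, crops included, and the job is handed in when it is done.

Besides the shell and the picture viewer there is one more tool, called by a JSON object that holds its "method" and its "body", one argument or row to a line. apply_moves: Moves the arm, as the interface text tells. Scaled input: -1 to 1 covers 5 cm each way for a shift and 90 degrees each way for a turn. Its arguments: {"type":"object","properties":{"targets":{"type":"array"}},"required":["targets"]}

```bash
mkdir -p pics
cat > h.py <<'E'
import numpy as np, cv2
from workcell import ctrl
from scipy.spatial.transform import Rotation as R
def cam(name):
    o=ctrl.get_obs(); im=ctrl.get_image(name)
    if 'view' in im: T=np.linalg.inv(np.array(im['view']))
    else:
        W=np.eye(4); W[:3,:3]=R.from_rotvec(o['orientation']).as_matrix(); W[:3,3]=o['ee_pos']
        T=W@np.array(im['hand_eye'])
    im['T']=T; return im
def ray(im,px):
    K=np.array(im['camera_matrix']); d=np.array([im['k1'],0,0,0,0.]).reshape(-1)
    s=np.array([(px[0]-K[0,2])/K[0,0],(px[1]-K[1,2])/K[1,1]]); u=s.copy()
    for _ in range(30): u=s/(1+im['k1']*(u@u))
    return im['T'][:3,3], im['T'][:3,:3]@np.array([u[0],u[1],1.])
def at_z(im,px,z):
    o,d=ray(im,px); return o+d*(z-o[2])/d[2]
def proj(im,p):
    K=np.array(im['camera_matrix']); q=np.linalg.inv(im['T'])@np.append(p,1); u=q[:2]/q[2]; u=u*(1+im['k1']*(u@u))
    return np.array([K[0,0]*u[0]+K[0,2],K[1,1]*u[1]+K[1,2]])
def tri(a):
    A=np.zeros((3,3));b=np.zeros(3)
    for im,px in a:
        o,d=ray(im,px); d=d/np.linalg.norm(d); M=np.eye(3)-np.outer(d,d); A+=M;b+=M@o
    return np.linalg.solve(A,b)
E
python3 - <<'E'
from h import *
np.set_printoptions(precision=1,suppress=True)
o=ctrl.get_obs(); print(o['ee_pos'],o['orientation'],o['width'],o['t'])
Z=dict(mouth=74,home=73,door_hinge=39.5,door_tab=None,small_coupling=0,coupling_center=28,big_coupling=0,loose_cap=0,leak_tester=0)
ims={}
for c in ('scene','top','wrist'):
    im=cam(c); ims[c]=im; cv2.imwrite(f'pics/{c}0.png',im['pixels']); print(c,im['T'][:3,3],im['k1'],im['camera_matrix'][0][0])
    for l,z in Z.items():
        for r in ctrl.pinpoint(l,c)[:4]: print(' ',l,round(r['score'],2),np.array(r['xy']),at_z(im,r['xy'],z if z is not None else 150))
E
```

```text
[ 182.1 -597.3  221.9] [-3.1 -0.5  0. ] 87.77950835798019 0.0
scene [-169.   584.9 1214.5] 0.05407061128317287 512.9217262757847
  mouth 0.9 [207.5 265.2] [593.5 145.2  74. ]
  home 0.96 [196.8 256.5] [639.3 147.   73. ]
  door_hinge 0.81 [208.8 277.7] [580.2 156.6  39.5]
  door_hinge 0.6 [202.  272.1] [608.7 158.1  39.5]
  door_hinge 0.16 [292.2 223.7] [ 556.2 -149.8   39.5]
  door_tab 0.97 [209.8 251.2] [574.3 141.4 150. ]
  small_coupling 0.83 [290.7 225.6] [ 578.4 -165.6    0. ]
  small_coupling 0.8 [246.6 224.9] [678.9 -69.7   0. ]
  small_coupling 0.79 [324.5 172.7] [ 666.5 -419.5    0. ]
  coupling_center 0.88 [291.3 220.9] [ 573.4 -163.2   28. ]
  coupling_center 0.69 [242.  219.7] [685.5 -58.8  28. ]
  coupling_center 0.55 [322.9 169. ] [ 663.4 -406.1   28. ]
  coupling_center 0.43 [282.3 195.8] [ 670.6 -219.8   28. ]
  loose_cap 0.56 [286.8 276.9] [448.3 -18.8   0. ]
  leak_tester 0.71 [200.6 270.9] [641.2 143.9   0. ]
  leak_tester 0.31 [289.7 225.2] [ 581.8 -164.5    0. ]
top [ 457.  -110.4 1082.9] 0.030344863664120144 438.8831238484945
  mouth 0.79 [180.4 209.7] [581.4 146.8  74. ]
  home 0.63 [180.3 186.3] [636.7 149.8  73. ]
  door_hinge 0.65 [183.6 212.3] [579.5 147.6  39.5]
  door_tab 0.55 [172.9 211.2] [568.6 143.4 150. ]
  small_coupling 0.79 [312.1 215.2] [ 581.1 -162.6    0. ]
  small_coupling 0.77 [271.4 174.6] [682.5 -59.7   0. ]
  small_coupling 0.74 [420.7 185.3] [ 659.5 -431.3    0. ]
  coupling_center 0.98 [314.4 217. ] [ 573.6 -166.8   28. ]
  coupling_center 0.86 [416.2 177.2] [ 674.1 -412.6   28. ]
  coupling_center 0.73 [266.4 172.4] [682.  -48.6  28. ]
  coupling_center 0.16 [180.6 189. ] [638.1 160.4  28. ]
  big_coupling 0.7 [338.9 171.3] [ 692.9 -228.9    0. ]
  loose_cap 0.58 [252.3 271.8] [440.  -17.5   0. ]
  loose_cap 0.4 [180.9 208.1] [594.6 164.6   0. ]
  leak_tester 0.95 [188.5 195. ] [627.9 147.1   0. ]
wrist [ 249.6 -577.4  384.7] -0.05345760057391117 371.06507558246165
```

View pics/scene0.png

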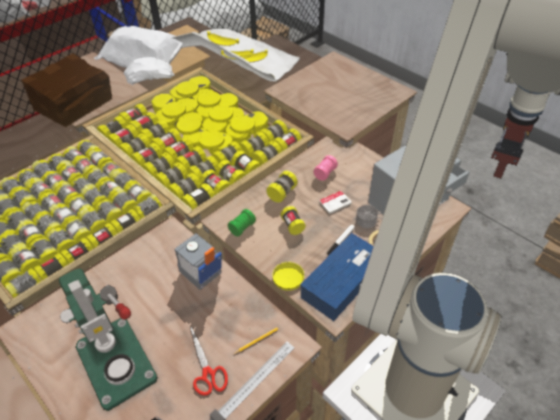

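View pics/top0.png

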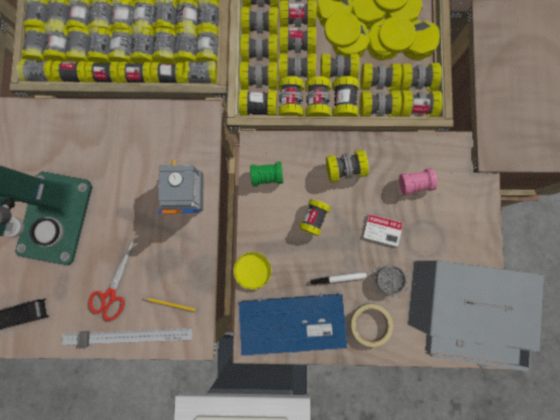

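Scene view: the tester is at (200,260), with its orange tab at (210,251). Top view: the tester is at (180,190), with its blue door and orange tab facing the robot.

Candidates for the small coupling in the top view:
- The dark one with yellow caps at (315,217), which matches the description.
- The green one at (266,174), a look-alike.
- The pink one at (418,182), a look-alike.
- The bigger one with the grey flange at (347,166), the big coupling.

I choose (315,217) and will check it in a crop.

```bash
cat >> h.py <<'E'
def go(pos,yaw,o=None,tilt=0):
    """print tool shift (norm units) and turn to reach TCP pos (mm), tool x at yaw (rad), pointing down"""
    o=o or ctrl.get_obs(); M=R.from_rotvec(o['orientation']); p=np.array(o['ee_pos'])
    Rt=R.from_euler('z',yaw)*R.from_euler('x',np.pi)
    s=M.inv().apply(np.array(pos)-p)/50; w=(M.inv()*Rt).as_rotvec()/(np.pi/2)
    print('shift',np.round(s,3),'turn',np.round(w,3),'q',np.round(o['qpos'],2))
E
python3 - <<'E'
from h import *
np.set_printoptions(precision=2,suppress=True)
im=cam('top'); c=im['pixels'][150:250,150:360]; cv2.imwrite('pics/crop0.png',cv2.resize(c,None,fx=3.8,fy=3.8,interpolation=cv2.INTER_CUBIC))
for cm in ('top','scene'):
    if cm=='scene': im=cam(cm)
    for l,z in (('small_coupling',28),('leak_tester',118)):
        for r in ctrl.masks_of(l,cm)[:3]:
            ys,xs=np.nonzero(r['region']); P=np.array([at_z(im,(x,y),z)[:2] for x,y in zip(xs,ys)]); rect=cv2.minAreaRect(P.astype(np.float32))
            print(cm,l,round(r['score'],2),r['bbox'],P.mean(0),rect)
go([520,145,330],0.04)
E
```

```text
top small_coupling 0.87 [399.6, 167.8, 434.5, 194.1] [ 664.15 -415.46] ((663.9957885742188, -414.8045654296875), (54.60899353027344, 90.82743072509766), 12.167072296142578)
top small_coupling 0.66 [299.1, 200.2, 327.9, 232.4] [ 574.67 -166.78] ((573.9209594726562, -167.4591064453125), (56.489898681640625, 83.56106567382812), 68.93111419677734)
top leak_tester 0.69 [161.6, 162.3, 204.5, 215.7] [623.73 137.2 ] ((628.3264770507812, 136.4327392578125), (118.01927947998047, 98.8715591430664), 2.887377977371216)
top leak_tester 0.65 [300.4, 199.6, 333.5, 237.2] [ 564.18 -161.98] ((564.358642578125, -162.12171936035156), (50.42585372924805, 76.89173126220703), 69.01211547851562)
scene small_coupling 0.91 [278.4, 207.8, 303.6, 232.9] [ 571.63 -165.73] ((572.6830444335938, -165.73907470703125), (55.446250915527344, 113.75572967529297), 67.55685424804688)
scene small_coupling 0.91 [229.2, 206.6, 257.7, 232.9] [678.8  -48.51] ((679.2802124023438, -49.27608871459961), (62.498695373535156, 100.2297134399414), 7.236813068389893)
scene small_coupling 0.91 [311.5, 154.5, 336.9, 179.9] [ 664.23 -415.89] ((664.5192260742188, -417.0208740234375), (58.671897888183594, 125.86443328857422), 13.388130187988281)
scene leak_tester 0.58 [173.8, 231.8, 223.9, 289.6] [593.81 171.51] ((596.8878173828125, 171.1178741455078), (157.358642578125, 113.90512084960938), 0.40379172563552856)
shift [ 10.79 -12.24  -2.15] turn [-0.   -0.    0.16] q [-1.29  0.42  1.63  0.    1.09 -0.02]
```

View pics/crop0.png

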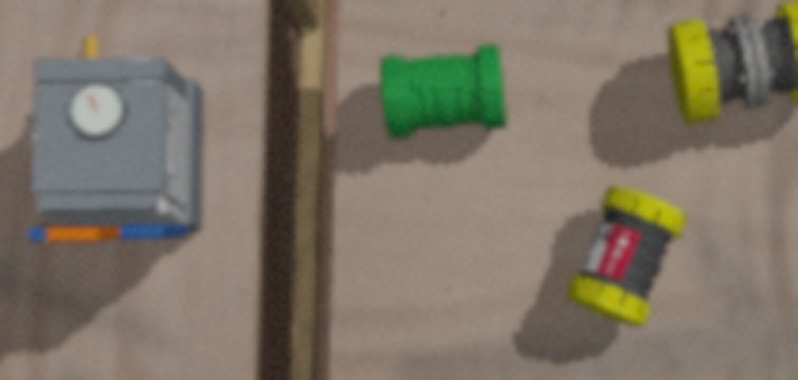

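The crop shows the small coupling with dark body, red label and two yellow caps at crop (630,255), i.e. top (316,217), so the choice holds. Its centre is at about (574,-167) with its axis at yaw about -21°. Next I move in for a close look at the tester.

{"method": "apply_moves", "body": {
  "targets": [
    [1, [0.8, -0.7, -0.15], [0, 0, 0]],
    [1, [0.8, -0.7, -0.15], [0, 0, 0]],
    [1, [0.8, -0.7, -0.15], [0, 0, 0]],
    [1, [0.8, -0.8, -0.15], [0, 0, 0]],
    [1, [0.7, -0.9, -0.15], [0, 0, 0]],
    [1, [0.7, -0.9, -0.15], [0, 0, 0]],
    [1, [0.7, -0.9, -0.15], [0, 0, 0]],
    [1, [0.7, -0.9, -0.15], [0, 0, 0]]
  ]
}}

```text
t: 2.8
ee_pos: [374.9, -197.9, 283.2]
orientation: [3.107, 0.462, 0.001]
ft_force: [0.3, 0.9, 0.0]
width: 88.2
grasp_force: 0.0
```

{"method": "apply_moves", "body": {
  "targets": [
    [1, [0.7, -1, -0.15], [0, 0, 0]],
    [1, [0.7, -1, -0.15], [0, 0, 0]],
    [1, [0.7, -1, -0.15], [0, 0, 0]],
    [1, [0.6, -1, -0.15], [0, 0, 0]],
    [1, [0.6, -1, -0.15], [0, 0, 0]],
    [1, [0.6, -1, -0.15], [0, 0, 0]],
    [1, [0, 0, 0], [0, 0, 0.08]],
    [1, [0, 0, 0], [0, 0, 0.08]]
  ]
}}

```text
t: 3.8
ee_pos: [473.5, 145.4, 327.7]
orientation: [3.141, 0.067, -0.0]
ft_force: [-0.4, -0.2, 0.5]
width: 87.9
grasp_force: 0.0
```

```bash
cat > look.py <<'E'
import sys
from h import *
np.set_printoptions(precision=1,suppress=True)
tag=sys.argv[1]; labs=sys.argv[2:]
Z=dict(mouth=74,home=73,door_hinge=39.5,door_tab=149.5,small_coupling=0,coupling_center=28,leak_tester=0)
o=ctrl.get_obs(); print(o['ee_pos'],o['orientation'],o['width'],o['ft_force'],round(o['t'],2))
im=cam('wrist'); cv2.imwrite(f'pics/{tag}.png',im['pixels']); print(im['T'][:3,3],im['T'][:3,2])
for l in labs:
    n,_,z=l.partition('@'); z=float(z) if z else Z[n]
    for r in ctrl.pinpoint(n,'wrist')[:3]: print(' ',n,round(r['score'],2),np.array(r['xy']),at_z(im,r['xy'],z))
E
python3 look.py w1 mouth home door_hinge door_tab leak_tester; python3 -c "
from h import *; go([580,145,250],0.04)"
```

```text
[473.5 145.4 327.7] [ 3.1  0.1 -0. ] 87.90288467460553 [-0.4 -0.2  0.5] 3.8
[543.9 148.2 489.6] [-0.3 -0.  -1. ]
  mouth 0.63 [281.6  63.2] [588.5 149.8  74. ]
  home 0.47 [540.1  96.9] [ 569.4 -138.6   73. ]
  door_hinge 0.74 [282.2  68.6] [586.3 149.   39.5]
  door_tab 0.76 [280.3  75. ] [570.6 150.2 149.5]
  door_tab 0.16 [278.6  33.8] [604.2 153.1 149.5]
  leak_tester 0.57 [281.   31.9] [633.1 152.4  -0. ]
shift [2.129 0.08  1.555] turn [-0.    -0.     0.004] q [ 0.27  0.11  1.8  -0.    1.23  1.8 ]
```

View pics/w1.png

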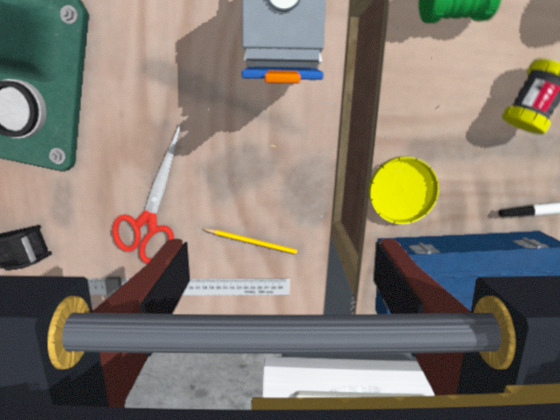

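The wrist view shows the tester at the top edge, its blue door at (283,75) and the orange tab at (282,77), nearly square to the tool. I move forward to centre it.

{"method": "apply_moves", "body": {
  "targets": [
    [1, [0.9, 0.0, 0], [0, 0, 0]],
    [1, [0.9, 0, 0], [0, 0, 0]],
    [1, [0, 0, 0], [0, 0, 0]],
    [1, [0, 0, 0], [0, 0, 0]]
  ]
}}

```text
t: 4.6
ee_pos: [562.6, 148.0, 327.2]
orientation: [3.141, 0.07, -0.002]
ft_force: [-0.6, 0.6, -0.3]
width: 87.9
grasp_force: 0.0
```

```bash
python3 look.py w2 mouth home door_hinge door_tab leak_tester
python3 - <<'E'
from h import *
im=cv2.imread('pics/w2.png'); c=im[40:290,150:430]; cv2.imwrite('pics/w2c.png',cv2.resize(c,None,fx=2.4,fy=2.4,interpolation=cv2.INTER_CUBIC))
im=cam('wrist'); h=cv2.cvtColor(im['pixels'],cv2.COLOR_BGR2HSV)
for n,lo,hi in(('orange',(5,150,120),(18,255,255)),('blue',(100,120,60),(125,255,255))):
    m=cv2.inRange(h,lo,hi); k,l,s,c=cv2.connectedComponentsWithStats(m)
    for i in range(1,k):
        if s[i,4]>60:
            r=cv2.minAreaRect(np.argwhere(l==i)[:,::-1].astype(np.float32)); print(n,s[i],c[i].round(1),np.round(r[0],1),np.round(r[1],1),round(r[2],1))
E
```

```text
[562.6 148.  327.2] [ 3.1  0.1 -0. ] 87.88233412911694 [-0.6  0.6 -0.3] 4.6
[633.2 151.  489.1] [-0.3 -0.  -1. ]
  mouth 0.83 [278.2 147.4] [588.2 152.4  74. ]
  door_tab 0.88 [275.4 177.5] [568.5 153.5 149.5]
  leak_tester 0.95 [280.3 108.3] [630.2 152.1   0. ]
orange [265 163  33  24 709] [280.5 175.2] [281.  174.5] [32. 23.] 0.0
blue [243 153  76  18 952] [280.3 160.6] [280.6 161.4] [75.1 16.3] 0.9
blue [451 292  22  18 194] [464.5 298. ] [461.5 300.5] [17. 21.] 90.0
blue [373 296  18  18 188] [380.1 305.6] [381.5 304.5] [17. 17.] 0.0
blue [ 375  353   57   41 1723] [400.3 374. ] [402.7 372.1] [40.1 54.8] 87.3
```

View pics/w2c.png

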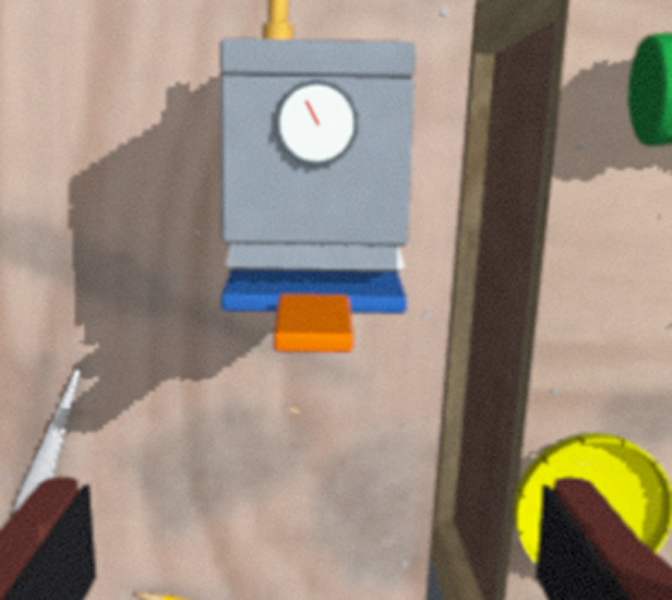

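The crop shows the tab's tip face with corners at crop (277,333) to (353,350), the blue door below the roof's front edge, and the dial on the roof. I'll turn these corners into positions.

Run:
```python
from h import *
np.set_printoptions(precision=1,suppress=True)
im=cam('wrist')
f=lambda x,y:(150+(x+.5)/2.4-.5,40+(y+.5)/2.4-.5)
for n,z,pts in (('tabtip',166.5,[(277,333),(353,333),(353,350),(277,350)]),('platetop',116.5,[(222,294),(406,294),(406,310),(222,310)]),('roof',118,[(222,38),(413,40),(410,242),(222,242)])):
    P=np.array([at_z(im,f(*p),z)[:2] for p in pts]); print(n,P.round(1).tolist(),P.mean(0),'yaw',np.degrees([np.arctan2(-(P[1]-P[0])[0],-(P[0]-P[1])[1]*-1) ]))
o=ctrl.get_obs(); print(R.from_rotvec(o['orientation']).as_matrix()[:,0])
```

```text
tabtip [[571.0, 162.9], [572.3, 134.9], [565.9, 134.5], [564.6, 162.7]] [568.4 148.7] yaw [-2.6]
platetop [[577.1, 188.4], [580.5, 110.9], [573.7, 110.5], [570.2, 188.3]] [575.4 149.5] yaw [-2.6]
roof [[678.8, 190.4], [681.4, 115.2], [602.4, 111.0], [598.9, 188.7]] [640.4 151.3] yaw [-2.]
[1. 0. 0.]
```

The tester's yaw is about 2.5°, which matches the tool's. The tab at pinch height is at about (570.5,149,149.5), so I'll pinch it there.

{"method": "apply_moves", "body": {
  "targets": [
    [1, [0.16, 0, 0.98], [0, 0, 0]],
    [1, [0, 0, 0.98], [0, 0, 0]],
    [1, [0, 0, 0.98], [0, 0, 0]],
    [1, [0, 0, 0.96], [0, 0, 0]],
    [1, [0, 0, 0], [0, 0, 0]],
    [1, [0, 0, 0], [0, 0, 0]]
  ]
}}

```text
t: 5.75
ee_pos: [572.5, 149.0, 134.3]
orientation: [-3.14, -0.07, -0.003]
ft_force: [1.3, 0.6, 1.0]
width: 87.8
grasp_force: 0.0
```

{"method": "apply_moves", "body": {
  "targets": [
    [-1, [0, 0, 0], [0, 0, 0]],
    [-1, [0, 0, 0], [0, 0, 0]],
    [-1, [0, 0, 0], [0, 0, 0]],
    [-1, [0, 0, 0], [0, 0, 0]],
    [-1, [0, 0, 0], [0, 0, 0]],
    [-1, [0, 0, 0], [0, 0, 0]]
  ]
}}

```text
t: 6.5
ee_pos: [571.4, 148.7, 132.6]
orientation: [3.141, 0.07, -0.0]
ft_force: [-0.6, 0.2, 0.0]
width: 31.2
grasp_force: 0.1
```

{"method": "apply_moves", "body": {
  "targets": [
    [-1, [0, 0, 0], [0, 0, 0]],
    [-1, [0, 0, 0], [0, 0, 0]],
    [-1, [-0.27, 0, 0.04], [0, 0, 0]],
    [-1, [-0.26, 0, 0.08], [0, 0, 0]],
    [-1, [-0.25, 0, 0.11], [0, 0, 0]],
    [-1, [-0.24, 0, 0.14], [0, 0, 0]],
    [-1, [0, 0, 0], [0, 0, 0]]
  ]
}}

```text
t: 7.38
ee_pos: [520.4, 147.4, 114.7]
orientation: [-3.139, -0.069, -0.002]
ft_force: [-2.5, 8.2, 3.6]
width: 29.8
grasp_force: 30.0
```

{"method": "apply_moves", "body": {
  "targets": [
    [-1, [-0.22, 0, 0.16], [0, 0, 0]],
    [-1, [-0.2, 0, 0.19], [0, 0, 0]],
    [-1, [-0.17, 0, 0.21], [0, 0, 0]],
    [-1, [-0.14, 0, 0.23], [0, 0, 0]],
    [-1, [-0.11, 0, 0.25], [0, 0, 0]],
    [-1, [-0.08, 0, 0.26], [0, 0, 0]],
    [-1, [-0.05, 0, 0.27], [0, 0, 0]],
    [-1, [0, 0, 0], [0, 0, 0]]
  ]
}}

```text
t: 8.38
ee_pos: [471.2, 145.8, 35.1]
orientation: [-3.139, -0.068, 0.002]
ft_force: [-5.1, 15.7, -0.4]
width: 29.6
grasp_force: 30.0
```

{"method": "apply_moves", "body": {
  "targets": [
    [-1, [-0.02, -0.03, 0.14], [0, 0, 0]],
    [-1, [0, -0.02, 0.14], [0, 0, 0]],
    [-1, [0, 0, 0.03], [0, 0, 0]],
    [-1, [0, 0, 0], [0, 0, 0]]
  ]
}}

```text
t: 8.88
ee_pos: [469.7, 146.2, 19.7]
orientation: [3.14, 0.069, -0.004]
ft_force: [-4.6, 0.6, 0.6]
width: 29.4
grasp_force: 30.0
```

{"method": "apply_moves", "body": {
  "targets": [
    [-1, [0, 0, 0.05], [0, 0, 0]],
    [-1, [0, 0, 0.03], [0, 0, 0]],
    [-1, [0, 0, 0], [0, 0, 0]]
  ]
}}

```text
t: 9.25
ee_pos: [469.8, 146.2, 15.9]
orientation: [3.14, 0.069, -0.003]
ft_force: [-5.6, -0.3, 0.5]
width: 29.4
grasp_force: 30.0
```

{"method": "apply_moves", "body": {
  "targets": [
    [-1, [0, 0, 0.04], [0, 0, 0]],
    [-1, [0, 0, 0.04], [0, 0, 0]],
    [-1, [0, 0, 0], [0, 0, 0]]
  ]
}}

```text
t: 9.62
ee_pos: [470.2, 146.3, 13.6]
orientation: [3.14, 0.069, -0.002]
ft_force: [-10.9, -1.7, 24.9]
width: 29.9
grasp_force: 30.0
```

{"method": "apply_moves", "body": {
  "targets": [
    [1, [0, 0, 0], [0, 0, 0]],
    [1, [0, 0, 0], [0, 0, 0]],
    [1, [0, 0, 0], [0, 0, 0]],
    [1, [0, 0, 0], [0, 0, 0]],
    [1, [0, 0, -0.5], [0, 0, 0]],
    [1, [0, 0, -1], [0, 0, 0]],
    [1, [0, 0, -1], [0, 0, 0]],
    [1, [0, 0, -1], [0, 0, 0]]
  ]
}}

```text
t: 10.62
ee_pos: [470.7, 146.6, 188.7]
orientation: [3.141, 0.07, -0.0]
ft_force: [0.6, 0.4, -0.2]
width: 87.8
grasp_force: 0.0
```

{"method": "apply_moves", "body": {
  "targets": [
    [1, [0, 0, -0.5], [0, 0, 0]],
    [1, [0.2, 0.9, 0], [0, 0, 0]],
    [1, [0.2, 0.9, 0], [0, 0, 0]],
    [1, [0.2, 0.9, 0], [0, 0, 0]],
    [1, [0.2, 0.9, 0], [0, 0, 0]],
    [1, [0.2, 0.9, 0], [0, 0, 0]],
    [1, [0.2, 0.9, 0], [0, 0, 0]],
    [1, [0.2, 0.9, 0], [0, 0, 0]]
  ]
}}

```text
t: 11.62
ee_pos: [555.0, -166.4, 212.0]
orientation: [-3.141, -0.07, 0.0]
ft_force: [0.5, 0.5, 0.0]
width: 88.0
grasp_force: 0.0
```

{"method": "apply_moves", "body": {
  "targets": [
    [1, [0, 0, 0], [0, 0, 0.087]],
    [1, [0, 0, 0], [0, 0, 0.087]],
    [1, [0, 0, 0], [0, 0, 0.087]],
    [1, [0, 0, 0], [0, 0, 0]],
    [1, [0, 0, 0], [0, 0, 0]]
  ]
}}

```text
t: 12.25
ee_pos: [554.8, -164.8, 212.0]
orientation: [-3.09, 0.567, 0.0]
ft_force: [-0.1, 0.1, 0.6]
width: 87.9
grasp_force: 0.0
```

```bash
cat > c.py <<'E'
from h import *
np.set_printoptions(precision=1,suppress=True)
im=cam('wrist')
for r in ctrl.masks_of('small_coupling','wrist')[:3]:
    ys,xs=np.nonzero(r['region']); P=np.array([at_z(im,(x,y),28)[:2] for x,y in zip(xs,ys)]); print(round(r['score'],2),r['bbox'],cv2.minAreaRect(P.astype(np.float32)))
h=cv2.cvtColor(im['pixels'],cv2.COLOR_BGR2HSV); m=cv2.inRange(h,(22,150,110),(35,255,255)); k,l,s,c=cv2.connectedComponentsWithStats(m)
for i in range(1,k):
    if s[i,4]>150: print('yellow',s[i],c[i],at_z(im,c[i],45)[:2])
o=ctrl.get_obs(); print('toolx',R.from_rotvec(o['orientation']).as_matrix()[:,0]*100)
E
python3 look.py w3 small_coupling coupling_center; python3 c.py
```

```text
[ 554.8 -164.8  212. ] [-3.1  0.6  0. ] 87.90240212727485 [-0.1  0.1  0.6] 12.25
[ 620.7 -190.1  374. ] [-0.2  0.1 -1. ]
  small_coupling 0.9 [274.8 154.7] [ 578.7 -167.1    0. ]
  small_coupling 0.6 [134.4  98.3] [679.7 -58.3   0. ]
  coupling_center 0.65 [110.1 103.8] [679.2 -45.   28. ]
  coupling_center 0.63 [277.8 166.8] [ 570.2 -167.3   28. ]
0.98 [59.4, 55.0, 166.4, 149.9] ((679.2514038085938, -45.082759857177734), (57.26604080200195, 96.61669158935547), 5.2045745849609375)
0.72 [460.6, 0.9, 505.5, 17.6] ((637.7460327148438, -383.1593322753906), (41.313507080078125, 13.920884132385254), 71.04084014892578)
0.55 [247.8, 118.6, 308.2, 214.5] ((571.1694946289062, -166.30743408203125), (54.44983673095703, 85.34642791748047), 68.74813842773438)
yellow [ 250    0   51   52 1404] [277.7  23.1] [ 684.2 -211.1]
yellow [ 247  122   59   20 1102] [276.1 131.3] [ 602.5 -178.3]
yellow [248 188  56  23 841] [275.6 201.2] [ 543.9 -155.3]
yellow [ 172  278   63   37 1588] [203.8 299. ] [475.9 -52.8]
toolx [ 93.4 -35.7   0. ]
```

View pics/w3.png

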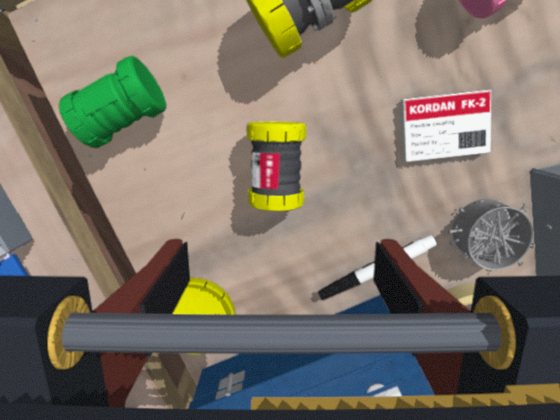

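The small coupling (dark, red label, yellow caps) is at (277,166), upright in the picture, so the tool is aligned with its axis (yaw -21.4°). The big coupling (310,20) and the green one (112,100) are clear of the fingers. I'll grip 14 mm behind its middle.

{"method": "apply_moves", "body": {
  "targets": [
    [1, [0.05, -0.08, 0.9], [0, 0, 0]],
    [1, [0, 0, 0.9], [0, 0, 0]],
    [1, [0, 0, 0.9], [0, 0, 0]],
    [1, [0, 0, 0.8], [0, 0, 0]],
    [1, [0, 0, 0.5], [0, 0, 0]],
    [1, [0, 0, 0.06], [0, 0, 0]],
    [1, [0, 0, 0], [0, 0, 0]]
  ]
}}

```text
t: 13.38
ee_pos: [559.1, -162.2, 9.8]
orientation: [3.089, -0.571, 0.001]
ft_force: [-0.1, -0.4, 0.4]
width: 87.9
grasp_force: 0.0
```

{"method": "apply_moves", "body": {
  "targets": [
    [-1, [0, 0, 0], [0, 0, 0]],
    [-1, [0, 0, 0], [0, 0, 0]],
    [-1, [0, 0, 0], [0, 0, 0]],
    [-1, [0, 0, 0], [0, 0, 0]],
    [-1, [0, 0, 0], [0, 0, 0]],
    [-1, [0, 0, 0], [0, 0, 0]]
  ]
}}

```text
t: 14.12
ee_pos: [558.9, -162.0, 9.6]
orientation: [-3.089, 0.571, -0.001]
ft_force: [-0.8, 1.4, 6.7]
width: 55.4
grasp_force: 30.0
```

{"method": "apply_moves", "body": {
  "targets": [
    [-1, [0, 0, -0.4], [0, 0, 0]],
    [-1, [0, 0, -0.9], [0, 0, 0]],
    [-1, [0, 0, -0.9], [0, 0, 0]],
    [-1, [0, 0, -0.9], [0, 0, 0]],
    [-1, [0, 0, -0.7], [0, 0, 0]],
    [-1, [0, 0, 0], [0, 0, -0.086]],
    [-1, [0, 0, 0], [0, 0, -0.086]],
    [-1, [0, 0, 0], [0, 0, -0.086]]
  ]
}}

```text
t: 15.12
ee_pos: [557.9, -161.9, 199.8]
orientation: [-3.141, -0.07, 0.001]
ft_force: [-0.4, 0.3, -3.4]
width: 55.6
grasp_force: 30.0
```

{"method": "apply_moves", "body": {
  "targets": [
    [-1, [-0.26, -0.7, 0], [0, 0, 0]],
    [-1, [-0.26, -0.9, 0], [0, 0, 0]],
    [-1, [-0.26, -0.95, 0], [0, 0, 0]],
    [-1, [-0.26, -0.95, 0], [0, 0, 0]],
    [-1, [-0.26, -0.95, 0], [0, 0, 0]],
    [-1, [-0.26, -0.95, 0], [0, 0, 0]],
    [-1, [-0.26, -0.85, 0], [0, 0, 0]],
    [-1, [0, 0, 0], [0, 0, 0]]
  ]
}}

```text
t: 16.12
ee_pos: [453.7, 148.6, 199.6]
orientation: [-3.141, -0.069, 0.001]
ft_force: [0.0, -0.4, -3.6]
width: 55.3
grasp_force: 30.0
```

```bash
python3 look.py w4 mouth home door_hinge door_tab@39.5 leak_tester coupling_center
```

```text
[453.7 148.6 199.6] [-3.1 -0.1  0. ] 55.332446632400114 [ 0.  -0.4 -3.6] 16.12
[524.2 151.4 361.6] [-0.3 -0.  -1. ]
  mouth 0.7 [285.8  15.2] [587.8 151.1  74. ]
  door_hinge 0.74 [286.8  29.6] [584.6 149.7  39.5]
  coupling_center 0.8 [281.7 245.9] [394.6 145.5  28. ]
```

View pics/w4.png

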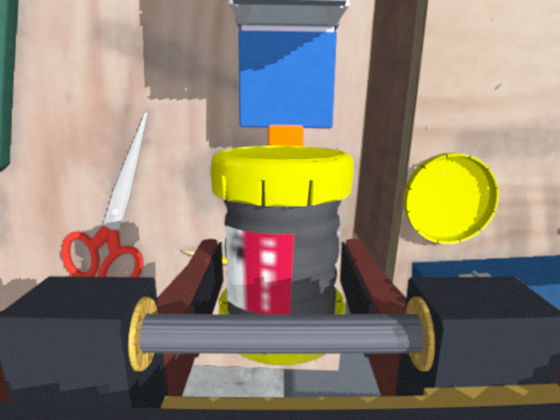

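The view shows the door level and open: blue plate from (240,30) to (333,127), orange tab at (286,135). The coupling is held square in the fingers with its front cap at (282,175). I'll fit the plate for the tester's axis.

Run:
```python
from h import *
np.set_printoptions(precision=1,suppress=True)
im=cam('wrist'); h=cv2.cvtColor(im['pixels'],cv2.COLOR_BGR2HSV)
m=cv2.inRange(h,(100,150,60),(125,255,255)); m[:,:225]=0;m[:,350:]=0;m[130:]=0
L=[];Rr=[]
for y in range(45,120,5):
    xs=np.nonzero(m[y])[0]; L.append(at_z(im,(xs.min()-.5,y),43.5)[:2]); Rr.append(at_z(im,(xs.max()+.5,y),43.5)[:2])
for n,P in(('L',L),('R',Rr)):
    P=np.array(P); k=np.polyfit(P[:,0],P[:,1],1); print(n,np.degrees(np.arctan(k[0])),np.polyval(k,[500,580]))
ys=np.nonzero(m[:,286])[0]; print(ys.min(),ys.max(),at_z(im,(286,ys.min()-.5),43.5),at_z(im,(286,ys.max()+.5),43.5))
# measured coupling in hand: front cap centre cols
o=ctrl.get_obs(); t=R.from_rotvec(o['orientation']).as_matrix(); print(t*100)
for c in('top','scene'):
    im=cam(c)
    for l,z in(('mouth',74),('door_hinge',39.5),('door_tab',39.5),('home',73),('leak_tester',0),('small_coupling',190),('coupling_center',218)):
        for r in ctrl.pinpoint(l,c)[:1]: print(c,l,round(r['score'],2),np.array(r['xy']),at_z(im,r['xy'],z))
```

```text
L 1.5492576753192837 [185.8 188. ]
R 1.0942002766093621 [109.1 110.7]
35 125 [582.1 146.6  43.5] [510.6 143.7  43.5]
[[  99.9    3.8   -0. ]
 [   3.8  -99.9   -0. ]
 [  -0.     0.  -100. ]]
top mouth 0.75 [179.7 210. ] [580.7 148.4  74. ]
top door_hinge 0.7 [184.3 208.2] [589.4 146.4  39.5]
top door_tab 0.79 [184.6 254.9] [477.9 140.7  39.5]
top home 0.68 [181.7 187.4] [634.2 146.4  73. ]
top leak_tester 0.91 [190.3 193.1] [632.8 142.7   0. ]
top small_coupling 0.75 [420.1 185.9] [ 622.7 -373.7  190. ]
top coupling_center 0.81 [160.2 257.4] [468.8 145.5 218. ]
scene mouth 0.7 [208.8 266.4] [587.8 145.3  74. ]
scene door_hinge 0.92 [212. 274.] [583.7 142.3  39.5]
scene door_tab 0.98 [237.3 296.2] [477.9 140.3  39.5]
scene leak_tester 0.98 [199.7 272.1] [639.6 148.5   0. ]
scene small_coupling 0.73 [230.9 266.5] [471.7 151.5 190. ]
scene coupling_center 0.94 [232.2 259.9] [467.1 148.1 218. ]
```

Contact data and the plate edges both put the axis at about y = 146.3 + 0.0245·(x−470). The mouth is at x ≈ 588. I'll stage in front of it at insertion height.

{"method": "apply_moves", "body": {
  "targets": [
    [-1, [0, 0, 0], [0, 0, 0.008]],
    [-1, [0.46, 0.03, 0.5], [0, 0, 0]],
    [-1, [0.46, 0.03, 0.8], [0, 0, 0]],
    [-1, [0, 0, 0.8], [0, 0, 0]],
    [-1, [0, 0, 0.6], [0, 0, 0]],
    [-1, [0, 0, 0.15], [0, 0, 0]],
    [-1, [0, 0, 0], [0, 0, 0]],
    [-1, [0, 0, 0], [0, 0, 0]]
  ]
}}

```text
t: 18.32
ee_pos: [502.4, 145.2, 58.0]
orientation: [-3.141, -0.043, -0.004]
ft_force: [0.9, 0.1, -3.6]
width: 55.9
grasp_force: 30.0
```

Run:
```python
from h import *
go([520,147.5,56],np.radians(1.5))
for _ in range(3): o=ctrl.get_obs(); print(np.round(o['ee_pos'],2),np.round(o['ft_force'],1),np.degrees(o['orientation']).round(2))
```

```text
shift [ 0.354 -0.037  0.04 ] turn [-0.    -0.001  0.001] q [0.26 0.53 1.95 0.   0.66 1.8 ]
[502.36 145.15  57.95] [ 0.9  0.1 -3.6] [-179.95   -2.44   -0.21]
[502.36 145.15  57.95] [ 0.9  0.1 -3.6] [-179.95   -2.44   -0.21]
[502.36 145.15  57.95] [ 0.9  0.1 -3.6] [-179.95   -2.44   -0.21]
```

{"method": "apply_moves", "body": {
  "targets": [
    [-1, [0.3, -0.04, 0.03], [0, 0, 0]],
    [-1, [0.2, 0, 0], [0, 0, 0]],
    [-1, [0.1, 0, 0], [0, 0, 0]],
    [-1, [0.1, 0, 0], [0, 0, 0]],
    [-1, [0, 0, 0], [0, 0, 0]]
  ]
}}

```text
t: 18.95
ee_pos: [536.5, 147.8, 55.1]
orientation: [-3.141, -0.042, -0.0]
ft_force: [0.6, -0.3, -3.8]
width: 55.6
grasp_force: 30.0
```

{"method": "apply_moves", "body": {
  "targets": [
    [-1, [0.08, 0, -0.01], [0, 0, 0]],
    [-1, [0.08, 0, 0], [0, 0, 0]],
    [-1, [0.08, 0, 0], [0, 0, 0]],
    [-1, [0.08, 0, 0], [0, 0, 0]],
    [-1, [0, 0, 0], [0, 0, 0]]
  ]
}}

```text
t: 19.58
ee_pos: [552.7, 148.3, 55.7]
orientation: [-3.141, -0.043, -0.001]
ft_force: [-0.7, 1.1, -3.4]
width: 55.8
grasp_force: 30.0
```

{"method": "apply_moves", "body": {
  "targets": [
    [-1, [0.08, 0, 0], [0, 0, 0]],
    [-1, [0.08, 0, 0], [0, 0, 0]],
    [-1, [0.08, 0, 0], [0, 0, 0]],
    [-1, [0.08, 0, 0], [0, 0, 0]],
    [-1, [0.06, 0, 0], [0, 0, 0]],
    [-1, [0, 0, 0], [0, 0, 0]]
  ]
}}

```text
t: 20.32
ee_pos: [571.5, 148.8, 55.7]
orientation: [-3.141, -0.043, -0.0]
ft_force: [-0.2, -0.2, -4.5]
width: 55.4
grasp_force: 30.0
```

```bash
python3 look.py w5 mouth door_hinge
python3 - <<'E'
import cv2; im=cv2.imread('pics/w5.png'); cv2.imwrite('pics/w5c.png',cv2.resize(im[0:380,100:460],None,fx=1.5,fy=1.5))
E
```

```text
[571.5 148.8  55.7] [-3.1 -0.  -0. ] 55.3974692167858 [-0.2 -0.2 -4.5] 20.32
[641.9 150.5 217.7] [-0.3 -0.  -1. ]
```

View pics/w5c.png

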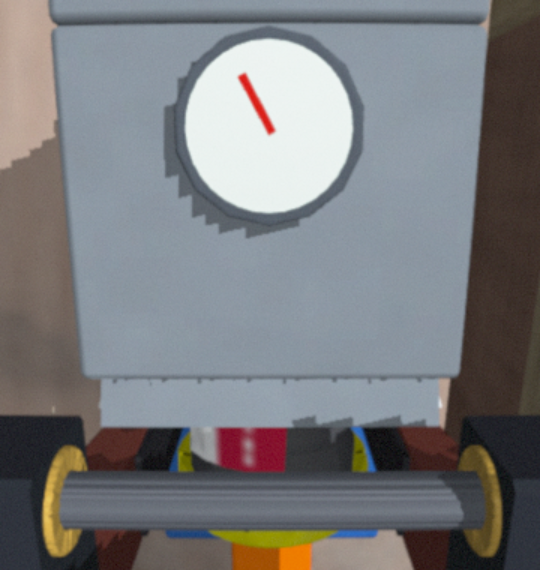

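The tester roof and dial fill the view. The coupling's front half is under the mouth lip (crop row 427), centred on the mouth with no contact force. I'll set it down, release, back off, close the fingers, then push.

{"method": "apply_moves", "body": {
  "targets": [
    [-1, [0, 0, 0.02], [0, 0, 0]],
    [-1, [0, 0, 0], [0, 0, 0]],
    [0.5, [0, 0, 0], [0, 0, 0]],
    [1, [0, 0, 0], [0, 0, 0]],
    [1, [0, 0, 0], [0, 0, 0]],
    [1, [0, 0, 0], [0, 0, 0]]
  ]
}}

```text
t: 21.22
ee_pos: [571.4, 148.8, 54.8]
orientation: [-3.141, -0.043, -0.0]
ft_force: [-0.8, -0.9, -0.5]
width: 87.5
grasp_force: 0.0
```

{"method": "apply_moves", "body": {
  "targets": [
    [1, [-0.3, 0, 0], [0, 0, 0]],
    [1, [-0.5, 0, 0], [0, 0, 0]],
    [1, [-0.5, 0, -0.1], [0, 0, 0]],
    [-1, [0, 0, 0], [0, 0, 0]],
    [-1, [0, 0, 0], [0, 0, 0]],
    [-1, [0, 0, 0], [0, 0, 0]],
    [-1, [0, 0, 0], [0, 0, 0]],
    [-1, [0, 0, 0], [0, 0, 0]]
  ]
}}

```text
t: 22.22
ee_pos: [506.5, 147.0, 59.5]
orientation: [3.141, 0.042, -0.0]
ft_force: [-0.9, -0.4, -0.3]
width: 40.9
grasp_force: 0.0
```

```bash
python3 look.py w6 small_coupling@45 coupling_center@73 mouth
```

```text
[506.5 147.   59.5] [ 3.1  0.  -0. ] 40.88984523728482 [-0.9 -0.4 -0.3] 22.23
[576.9 148.7 221.5] [-0.3 -0.  -1. ]
  small_coupling 0.93 [277.   70.6] [592.7 151.1  45. ]
  coupling_center 0.91 [279.8  88. ] [583.8 149.4  73. ]
```

View pics/w6.png

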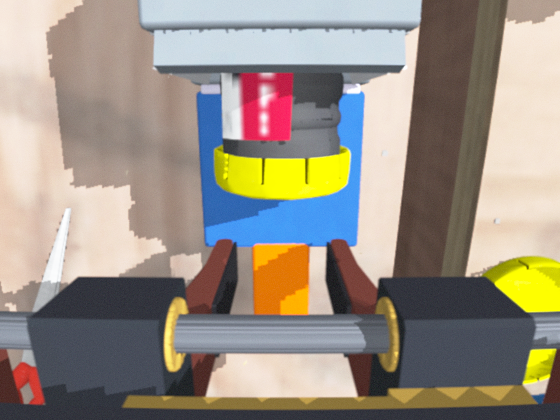

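The coupling sits straight in the mouth, its rear cap at (282,175), the fingers behind it. I finish closing and push.

{"method": "apply_moves", "body": {
  "targets": [
    [-1, [0, 0, 0], [0, 0, 0]],
    [-1, [0, 0, 0], [0, 0, 0]],
    [-1, [0, 0, 0], [0, 0, 0]],
    [-1, [0, 0, 0], [0, 0, 0]],
    [-1, [0.2, 0, 0], [0, 0, 0]],
    [-1, [0.2, 0, 0], [0, 0, 0]],
    [-1, [0.1, 0, 0], [0, 0, 0]],
    [-1, [0.1, 0, 0], [0, 0, 0]]
  ]
}}

```text
t: 23.42
ee_pos: [536.4, 147.7, 59.6]
orientation: [3.141, 0.043, -0.001]
ft_force: [-4.6, -0.0, 4.2]
width: 0.6
grasp_force: 2.9
```

{"method": "apply_moves", "body": {
  "targets": [
    [-1, [0.06, 0, 0], [0, 0, 0]],
    [-1, [0.06, 0, 0], [0, 0, 0]],
    [-1, [0.06, 0, 0], [0, 0, 0]],
    [-1, [0.06, 0, 0], [0, 0, 0]]
  ]
}}

```text
t: 23.92
ee_pos: [546.7, 147.9, 59.5]
orientation: [3.141, 0.043, -0.005]
ft_force: [-5.5, -1.3, 5.3]
width: 0.2
grasp_force: 2.9
```

{"method": "apply_moves", "body": {
  "targets": [
    [-1, [0.06, 0, 0], [0, 0, 0]],
    [-1, [0.06, 0, 0], [0, 0, 0]],
    [-1, [0.06, 0, 0], [0, 0, 0]],
    [-1, [0.06, 0, 0], [0, 0, 0]],
    [-1, [0.06, 0, 0], [0, 0, 0]],
    [-1, [0.06, 0, 0], [0, 0, 0]]
  ]
}}

```text
t: 24.68
ee_pos: [564.6, 148.4, 59.6]
orientation: [3.141, 0.043, -0.005]
ft_force: [-5.6, -0.1, 6.0]
width: 0.4
grasp_force: 3.1
```

{"method": "apply_moves", "body": {
  "targets": [
    [-1, [0.05, 0, 0], [0, 0, 0]],
    [-1, [0.05, 0, 0], [0, 0, 0]],
    [-1, [0.05, 0, 0], [0, 0, 0]],
    [-1, [0.05, 0, 0], [0, 0, 0]]
  ]
}}

```text
t: 25.18
ee_pos: [574.6, 148.7, 59.5]
orientation: [3.141, 0.043, -0.005]
ft_force: [-6.3, -1.5, 5.2]
width: 0.0
grasp_force: 3.1
```

{"method": "apply_moves", "body": {
  "targets": [
    [-1, [0.03, 0, 0], [0, 0, 0]],
    [-1, [0.03, 0, 0], [0, 0, 0]],
    [-1, [0, 0, 0], [0, 0, 0]]
  ]
}}

```text
t: 25.55
ee_pos: [575.6, 148.7, 59.4]
orientation: [3.14, 0.043, -0.011]
ft_force: [-12.3, -0.5, 10.9]
width: 0.8
grasp_force: 6.3
```

{"method": "apply_moves", "body": {
  "targets": [
    [-1, [0.02, 0, 0], [0, 0, 0]],
    [-1, [0.02, 0, 0], [0, 0, 0]],
    [-1, [0, 0, 0], [0, 0, 0]]
  ]
}}

```text
t: 25.92
ee_pos: [575.6, 148.7, 59.3]
orientation: [3.14, 0.043, -0.017]
ft_force: [-19.7, 0.6, 16.0]
width: 0.7
grasp_force: 9.9
```

{"method": "apply_moves", "body": {
  "targets": [
    [-1, [-0.3, 0, 0], [0, 0, 0]],
    [-1, [-0.4, 0, 0], [0, 0, 0]],
    [-1, [-0.5, 0, 0], [0, 0, 0]],
    [-1, [-0.3, 0, 0], [0, 0, 0]],
    [-1, [0, 0, 0], [0, 0, 0]]
  ]
}}

```text
t: 26.55
ee_pos: [505.7, 147.0, 59.7]
orientation: [3.141, 0.043, -0.0]
ft_force: [0.4, 0.4, -0.4]
width: 0.2
grasp_force: 0.0
```

```bash
python3 look.py w7 small_coupling@45 coupling_center@73 mouth door_hinge door_tab@39.5
python3 - <<'E'
import cv2; im=cv2.imread('pics/w7.png'); cv2.imwrite('pics/w7c.png',cv2.resize(im[0:280,130:430],None,fx=2.1,fy=2.1,interpolation=cv2.INTER_CUBIC))
E
```

```text
[505.7 147.   59.7] [ 3.1  0.  -0. ] 0.18307574673269286 [ 0.4  0.4 -0.4] 26.55
[576.1 148.7 221.7] [-0.3 -0.  -1. ]
  mouth 0.88 [277.5  71.6] [588.9 150.5  74. ]
  door_hinge 0.75 [279.7  88.1] [584.5 149.7  39.5]
  door_tab 0.63 [281.5 299.3] [474.2 145.8  39.5]
```

View pics/w7c.png

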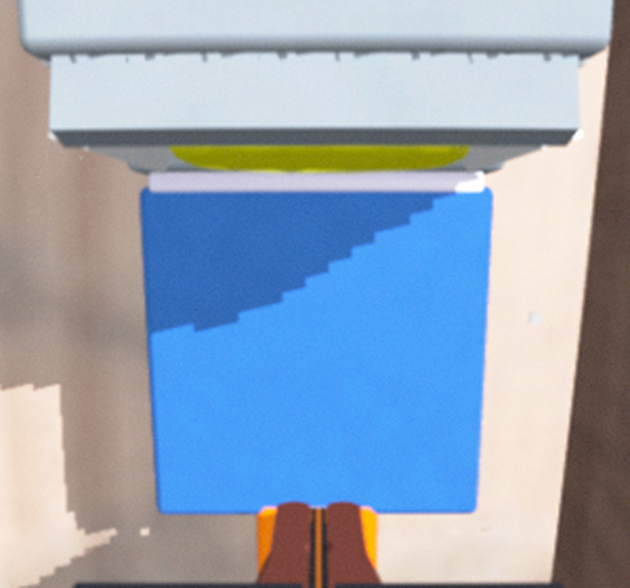

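The crop shows the yellow rear cap in the mouth, square and near flush with the front lip (crop rows 147–172). The door is level and clear. I'll check the depth numerically.

Run:
```python
from h import *
np.set_printoptions(precision=1,suppress=True)
im=cam('wrist'); f=lambda x,y:(130+(x+.5)/2.1-.5,(y+.5)/2.1-.5)
for n,p,z in(('cap bottom',(320,171),45),('lip front',(320,190),45),('plate near hinge',(320,191),43.5),('plate end',(320,512),43.5),('roof lip low',(320,143),104),('roof lip top',(320,128),118)): print(n,at_z(im,f(*p),z))
```

```text
cap bottom [588.7 148.7  45. ]
lip front [584.7 148.6  45. ]
plate near hinge [584.6 148.6  43.5]
plate end [509.6 146.5  43.5]
roof lip low [588.8 148.8 104. ]
roof lip top [589.2 148.9 118. ]
```

The cap's rear sits at the mouth plane, about 4 mm behind the hinge line at x ≈ 584.8 as expected, and the stop was rigid, so the coupling is home. Now I pinch the tab again.

{"method": "apply_moves", "body": {
  "targets": [
    [1, [-0.3, 0, 0], [0, 0, 0]],
    [1, [-0.32, 0, 0], [0, 0, 0]],
    [1, [0, 0, 0], [0, 0, 0]],
    [1, [0, 0, 0], [0, 0, 0]],
    [1, [0, 0, 0], [0, 0, 0]],
    [1, [0, 0, 0], [0, 0, 0]],
    [1, [0, 0, 0.4], [0, 0, 0]],
    [1, [0, 0, 0.38], [0, 0, 0]]
  ]
}}

```text
t: 27.9
ee_pos: [475.8, 146.2, 20.4]
orientation: [-3.141, -0.043, -0.001]
ft_force: [-0.2, -0.1, 0.2]
width: 76.6
grasp_force: 0.0
```

{"method": "apply_moves", "body": {
  "targets": [
    [-1, [0, 0, 0], [0, 0, 0]],
    [-1, [0, 0, 0], [0, 0, 0]],
    [-1, [0, 0, 0], [0, 0, 0]],
    [-1, [0, 0, 0], [0, 0, 0]],
    [-1, [0, 0, 0], [0, 0, 0]],
    [-1, [0, 0, 0], [0, 0, 0]],
    [-1, [0, 0, 0], [0, 0, 0]],
    [-1, [0, 0, 0], [0, 0, 0]]
  ]
}}

```text
t: 28.9
ee_pos: [475.4, 146.3, 20.9]
orientation: [-3.141, -0.043, -0.001]
ft_force: [-1.4, 2.5, 4.7]
width: 29.7
grasp_force: 30.0
```

{"method": "apply_moves", "body": {
  "targets": [
    [-1, [0.02, 0, -0.29], [0, 0, 0]],
    [-1, [0.06, 0, -0.28], [0, 0, 0]],
    [-1, [0.09, 0, -0.27], [0, 0, 0]],
    [-1, [0.13, 0, -0.26], [0, 0, 0]],
    [-1, [0.16, 0, -0.24], [0, 0, 0]],
    [-1, [0.19, 0, -0.22], [0, 0, 0]],
    [-1, [0, 0, 0], [0, 0, 0]]
  ]
}}

```text
t: 29.78
ee_pos: [508.4, 147.3, 100.0]
orientation: [-3.141, -0.042, -0.002]
ft_force: [-1.6, 5.0, 3.7]
width: 29.8
grasp_force: 30.0
```

{"method": "apply_moves", "body": {
  "targets": [
    [-1, [0.22, 0, -0.19], [0, 0, 0]],
    [-1, [0.24, 0, -0.16], [0, 0, 0]],
    [-1, [0.26, 0, -0.13], [0, 0, 0]],
    [-1, [0.27, 0, -0.09], [0, 0, 0]],
    [-1, [0.28, 0, -0.06], [0, 0, 0]],
    [-1, [0.2, 0, -0.02], [0, 0, 0]],
    [-1, [0, 0, 0], [0, 0, 0]]
  ]
}}

```text
t: 30.65
ee_pos: [580.0, 149.3, 131.1]
orientation: [-3.141, -0.042, 0.005]
ft_force: [-3.4, 5.1, -0.1]
width: 29.3
grasp_force: 30.0
```

{"method": "apply_moves", "body": {
  "targets": [
    [-1, [0.06, 0, 0], [0, 0, 0]],
    [-1, [0.04, 0, 0], [0, 0, 0]],
    [-1, [0.03, 0, 0], [0, 0, 0]],
    [-1, [0, 0, 0], [0, 0, 0]]
  ]
}}

```text
t: 31.15
ee_pos: [585.4, 149.4, 131.2]
orientation: [-3.141, -0.042, 0.007]
ft_force: [-4.7, 5.4, 5.4]
width: 29.5
grasp_force: 30.0
```

{"method": "apply_moves", "body": {
  "targets": [
    [-1, [0.03, 0, 0], [0, 0, 0]],
    [-1, [0.03, 0, 0], [0, 0, 0]],
    [-1, [0, 0, 0], [0, 0, 0]]
  ]
}}

```text
t: 31.52
ee_pos: [588.5, 149.5, 131.3]
orientation: [-3.141, -0.042, 0.007]
ft_force: [-5.4, 4.9, 3.6]
width: 29.2
grasp_force: 30.0
```

{"method": "apply_moves", "body": {
  "targets": [
    [-1, [0.04, 0, 0], [0, 0, 0]],
    [-1, [0.04, 0, 0], [0, 0, 0]],
    [-1, [0, 0, 0], [0, 0, 0]]
  ]
}}

```text
t: 31.9
ee_pos: [592.5, 149.6, 131.2]
orientation: [-3.141, -0.042, 0.007]
ft_force: [-4.5, 5.8, 4.3]
width: 29.2
grasp_force: 30.0
```

{"method": "apply_moves", "body": {
  "targets": [
    [-1, [0.04, 0, 0], [0, 0, 0]],
    [-1, [0.04, 0, 0], [0, 0, 0]],
    [-1, [0, 0, 0], [0, 0, 0]]
  ]
}}

```text
t: 32.28
ee_pos: [596.5, 149.8, 131.1]
orientation: [-3.141, -0.042, 0.007]
ft_force: [-5.0, 5.5, 3.4]
width: 28.8
grasp_force: 30.0
```

Run:
```python
from h import *
np.set_printoptions(precision=1,suppress=True)
for c in('top','scene','wrist'):
    im=cam(c); cv2.imwrite(f'pics/s_{c}.png',im['pixels']); h=cv2.cvtColor(im['pixels'],cv2.COLOR_BGR2HSV)
    m=cv2.inRange(h,(5,150,120),(18,255,255)); k,l,s,cc=cv2.connectedComponentsWithStats(m)
    print(c,[(s[i].tolist(),cc[i].round(1).tolist(),at_z(im,cc[i],160).round(1).tolist()) for i in range(1,k) if s[i,4]>25])
    for n in('door_tab','mouth'): print(n,[(round(r['score'],2),np.array(r['xy']),at_z(im,r['xy'],149.5 if n=='door_tab' else 74)) for r in ctrl.pinpoint(n,c)[:2]])
```

```text
top []
door_tab [(0.67, array([173.1, 201. ]), array([590.8, 144.2, 149.5]))]
mouth [(0.62, array([179.3, 207.7]), array([586.1, 149.6,  74. ]))]
scene [([200, 244, 11, 17, 128], [205.7, 252.3], [572.1, 155.4, 160.0])]
door_tab [(0.62, array([204. , 250.8]), array([586.6, 151.2, 149.5]))]
mouth [(0.95, array([212. , 265.2]), array([584.7, 136.4,  74. ])), (0.33, array([209.4, 275.6]), array([562.4, 163.7,  74. ]))]
wrist [([246, 264, 71, 50, 3124], [280.9, 289.7], [596.8, 149.7, 160.0])]
door_tab [(0.98, array([279.5, 306.9]), array([582.9, 149.9, 149.5]))]
mouth []
```

The wrist camera puts the tab near x ≈ 583, its shut place, while the pads slid past it. I'll release and press on the tab's front with closed fingers to make sure.

{"method": "apply_moves", "body": {
  "targets": [
    [1, [0, 0, 0], [0, 0, 0]],
    [1, [0, 0, 0], [0, 0, 0]],
    [1, [0, 0, 0], [0, 0, 0]],
    [1, [0, 0, -0.6], [0, 0, 0]],
    [1, [0, 0, -0.6], [0, 0, 0]],
    [-1, [-0.5, 0, 0], [0, 0, 0]],
    [-1, [-0.4, 0, 0], [0, 0, 0]],
    [-1, [0, 0, 0], [0, 0, 0]]
  ]
}}

```text
t: 33.72
ee_pos: [552.9, 148.0, 191.3]
orientation: [3.141, 0.043, -0.001]
ft_force: [0.8, -0.2, -0.1]
width: 52.4
grasp_force: 0.0
```

{"method": "apply_moves", "body": {
  "targets": [
    [-1, [0, 0, 0], [0, 0, 0]],
    [-1, [0, 0, 0], [0, 0, 0]],
    [-1, [0, 0, 0], [0, 0, 0]],
    [-1, [0, 0, 0], [0, 0, 0]],
    [-1, [0, 0, 0], [0, 0, 0]],
    [-1, [0, 0, 0.5], [0, 0, 0]],
    [-1, [0, 0, 0.4], [0, 0, 0]],
    [-1, [0, 0, 0], [0, 0, 0]]
  ]
}}

```text
t: 34.72
ee_pos: [552.7, 148.0, 144.9]
orientation: [3.141, 0.043, -0.005]
ft_force: [-0.1, -1.0, 0.8]
width: 0.6
grasp_force: 0.0
```

{"method": "apply_moves", "body": {
  "targets": [
    [-1, [0.1, 0, 0], [0, 0, 0]],
    [-1, [0.1, 0, 0], [0, 0, 0]],
    [-1, [0.04, 0, 0], [0, 0, 0]],
    [-1, [0.04, 0, 0], [0, 0, 0]],
    [-1, [0, 0, 0], [0, 0, 0]]
  ]
}}

```text
t: 35.35
ee_pos: [567.9, 148.7, 146.3]
orientation: [-3.141, -0.043, -0.0]
ft_force: [-0.5, 0.4, 0.6]
width: 0.3
grasp_force: 0.0
```

{"method": "apply_moves", "body": {
  "targets": [
    [-1, [0.04, 0, 0], [0, 0, 0]],
    [-1, [0.03, 0, 0], [0, 0, 0]],
    [-1, [0, 0, 0], [0, 0, 0]]
  ]
}}

```text
t: 35.72
ee_pos: [569.3, 148.7, 146.1]
orientation: [3.141, 0.043, -0.007]
ft_force: [-7.5, 0.4, 5.9]
width: 0.3
grasp_force: 3.8
```

{"method": "apply_moves", "body": {
  "targets": [
    [-1, [0.03, 0, 0], [0, 0, 0]],
    [-1, [0.02, 0, 0], [0, 0, 0]],
    [-1, [0, 0, 0], [0, 0, 0]]
  ]
}}

```text
t: 36.1
ee_pos: [569.5, 148.6, 146.1]
orientation: [3.14, 0.043, -0.014]
ft_force: [-16.5, 0.4, 13.3]
width: 0.5
grasp_force: 8.1
```

{"method": "apply_moves", "body": {
  "targets": [
    [-1, [-0.3, 0, 0], [0, 0, 0]],
    [-1, [0, 0, -0.8], [0, 0, 0]],
    [-1, [0, 0, -0.9], [0, 0, 0]],
    [-1, [0, 0, -0.9], [0, 0, 0]],
    [-1, [0, 0, -0.9], [0, 0, 0]],
    [-1, [0, 0, 0], [0, 0, 0]],
    [-1, [0, 0, 0], [0, 0, 0]]
  ]
}}

```text
t: 36.98
ee_pos: [558.2, 148.3, 320.4]
orientation: [3.141, 0.043, -0.001]
ft_force: [0.5, 1.1, -0.9]
width: 0.4
grasp_force: 0.0
```

```bash
python3 look.py w8 mouth door_tab leak_tester
python3 - <<'E'
from h import *
np.set_printoptions(precision=1,suppress=True)
im=cam('wrist'); h=cv2.cvtColor(im['pixels'],cv2.COLOR_BGR2HSV)
for n,lo,hi in(('orange',(5,150,120),(18,255,255)),('blue',(100,120,60),(125,255,255))):
    m=cv2.inRange(h,lo,hi); m[250:]=0; k,l,s,c=cv2.connectedComponentsWithStats(m)
    for i in range(1,k):
        if s[i,4]>60: print(n,s[i],c[i])
        if s[i,4]>60 :
            b=s[i,1]+s[i,3]-.5; print('  bottom edge x:',at_z(im,(c[i][0],b),166.5 if n=='orange' else 116.5))
E
```

```text
[558.2 148.3 320.4] [ 3.1  0.  -0. ] 0.36623107048421016 [ 0.5  1.1 -0.9] 36.98
[628.7 150.  482.3] [-0.3 -0.  -1. ]
  door_tab 0.57 [279.5 158.2] [583.3 150.4 149.5]
  leak_tester 0.95 [280.  102.1] [633.7 151.7   0. ]
orange [263 149  35  15 453] [279.7 156.1]
  bottom edge x: [580.8 149.9 166.5]
blue [241 148  25   8 163] [252.2 151.8]
  bottom edge x: [580.4 177.2 116.5]
blue [296 148  24   8 179] [308.  151.4]
  bottom edge x: [581.8 122.3 116.5]
```

The tab tip's front (x = 580.8) and the plate's front (about 581) are in one vertical plane, 4 mm ahead of the hinge line, so the door is fully shut. The arm is clear.

```bash
python3 -c "
from workcell import ctrl; print(ctrl.close_job())"
```

```text
the job is handed in; nothing more can be done
None
```

The small coupling is pushed home in the tester's chamber and the door was then swung fully shut; I handed the job in at about 37 s with the arm clear and the big coupling and loose cap left alone.

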